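Clamp a polymer disc on the infrared spectrometer's crystal with the click-stop press knob

TASK

Clamp the round grey disc in the press of the small infrared spectrometer: lay it flat on the round steel plate so that it covers the little crystal in the middle, swing the press arm over it until it meets its stop, then turn the black knob clockwise (seen from above) until the torque-limiting clutch in it slips and clicks, and stop there. One or two clicks are right, never more than four; then let go. Leave the square plate, the bar and everything else on the bench where they are.

Things in the scene. Friction and masses are not known exactly. Their poses are not given: they have to be found in the camera images.
- disc_center (a point): The round disc to clamp: grey polymer, 30 mm in diameter, 8 mm thick, about 30 g, lying loose and flat on the tray. This point is its centre, 4 mm above its underside; z is the disc's axis.
- disc: The same round disc; this origin is the centre of its underside.
- tray: Flat bare metal sheet, 200 mm (its x) by 150 mm (its y), 3 mm thick, without a rim, fixed to the bench; origin under its centre. Disc, square plate and bar lie flat on it in any of three places; nearest centres are about 80 mm or more apart.
- square_center (a point): A grey square plate of the same polymer, 28 x 28 x 8 mm, on the tray; not to be used. Point at its centre.
- bar_center (a point): A grey bar of the same polymer, 64 x 13 x 8 mm (long side along its x), on the tray; not to be used. Point at its centre.
- press: The spectrometer: a white box fixed to the bench with the press on top. Origin on the bench under the crystal; z up, +x toward the column at its back. The box reaches 75 mm from the origin along -x, 130 mm along +x, 133 mm along -y, 103 mm along +y and is 55 mm high. Nothing on it is higher than 148 mm above the bench.
- crystal (a point): Centre of the crystal, a dark spot 17 mm wide, flush in the round steel sample plate (82 mm wide). This point is the surface on which the disc lies, 61 mm above the bench; axes as the press. The column's axis is 90 mm from here along +x; the arm's stop, a post 103 mm high above the bench, stands 60 mm from here along +x and 14 to 26 mm along +y.
- swing (a joint): Angle of the press arm about the column, rad: 0 = over the crystal against its stop; starts swung out at 1.15 to 1.5. In the press frame the knob's axis is at x = 90 - 90 cos(q), y = -90 sin(q) mm. It closes clockwise seen from above and stays where it is left (friction 0.25 N m, about 3 N at the knob). Turning the knob clockwise presses it onto the stop.
- knob_grip (a point): Black fluted round knob on the arm's free end, 38 mm in diameter, 29 mm high, axis upright, open all round; it stays at this height when turned. This point is on its axis, 15 mm above its lower face (which is 6 mm above the arm) and 14 mm below its top. The frame turns with the knob; its white line points along -x.
- knob: The same knob; origin in its lower face. Clockwise from above it drives a screw, 18 mm a turn, that lowers the anvil; drag 0.3 N m. With the anvil on the disc the torque climbs over about half a radian of turning to about 0.4 N m, where the clutch slips. In each click the torque climbs, then falls to almost nothing; a hand at rest feels less, yet still a drop of about 0.2 N m. Let go, the screw holds.
- collar_mark (a point): Steel collar on the screw, 33 mm wide, just under the knob, with a dark line along its -x. It turns with the knob (x axes agree within about 5 degrees) until the clutch slips; then it stands still while the knob turns on: 18 degrees between the two lines for each click.
- anvil: Steel anvil pin, 12 mm thick, round nose, under the arm on the knob's axis. This origin is the tip of its nose. At the start it is 3.5 to 9.5 mm higher than the top of a disc lying on the crystal, so the arm swings over freely; 1.4 to 3.2 rad of knob turning bring it onto the disc.
- bench_timer: White bench timer, 66 x 66 x 20 mm, loose bystander; origin under its centre.
- marker_a: Marker pen, 140 mm long, loose bystander lying on the bench.

How it is judged:
By the outcome, as a careful person would: the job done as asked, in the order asked, and still so for the second after the job is handed in, with the robot touching nothing.
It also fails if it takes over 67 s, if anything falls off the work surface, if the arm or the gripper's body presses on something with over 40 N, if the wrist force passes 120 N, or if a joint passes its speed limit or range.

ROBOT

A 6-joint arm with a two-finger parallel gripper is mounted at the origin on a cart in front of the work surface, level with it; the furniture and walls round the work are solid. World frame = base frame: x ahead of the robot, y to its left, z up, the work surface at z = 0. Lengths are in m, angles in rad, forces in N, time in s.
With the tool pointing down it reaches from about 0.4 to 0.925 m from the base axis. Payload 3.4 kg.
Tool frame: the origin (TCP) lies between the finger pads; the fingertips stand 8 mm ahead of it and the grasp point (between the pads) lies 11 mm behind it; z points along the fingers, y is the line along which they close (so a half turn about z gives the same grasp; the last joint's range is limited). The gripper opens to 85 mm and grips with 20 to 120 N. Pads are 22 mm wide; open, the fingers measure 114 mm over their backs; the gripper's body (76 mm by 85 mm) begins 54 mm behind the grasp point. The pads swing forward as they close: fully open they stand 13 mm farther back than shut.
Start: joints at [1.119, 0.307, 1.506, -0, 1.328, -0.073], TCP at [0.213, 0.534, 0.239] pointing down, gripper open.
Joint ranges: [-3.12, 3.12], [-1.05, 2.28], [0.14, 2.33], [-1.42, 4.57], [0.1, 2.73], [-2.68, 2.68]. Speed limits (rad/s): [2.57, 2.57, 3.14, 3.14, 3.14, 3.14].

INTERFACE

Orientations are given as a unit quaternion [w, x, y, z].
In Python, from cell import monitor, viewer, finish_job gives the robot as it stands.
- The arm moves only by the tool play_rows, never from a script. Its argument "targets" is a list of rows, each a list of 7 numbers: the finger opening in m, from 0 to 0.0854, then the shift along the tool's x, y, z in m, then the turn, a rotation vector about the tool's x, y, z in rad. In form: [[grip, x, y, z, wx, wy, wz], ...]. A call has 1 to 20 rows; each row is the pose to reach, as a shift and turn from the pose commanded when the call began, along the tool's axes at that moment; what a row does not reach only later rows make up. A row lasts 1/10 s, in which the tool goes at most 50 mm and 8.59 degrees, less where a joint would pass 70% of its speed; a pose out of reach is approached as far as the arm can. A call with a gripper value outside its range is refused whole. The fingers move at their own pace and stop on an object; "force" is the grip in N (left out, the last holds). Time passes only in rows, so rows that repeat a pose let the fingers close. It gives the time, the measured TCP pose, the force, the opening and the grip force at its end, in the units of the state.
- monitor.get_state(): the state, without advancing time (a new reading comes with each control period).
- viewer.read_camera(name): name is "scene" or "top"; returns a dict with "pixels" (400x640x3 uint8, red, green, blue), "fx", "fy", "cx", "cy" (pixels), "dist" ([k1, k2, p1, p2, k3] as OpenCV has them; the pictures are not rectified), "cam_to_world" (4x4, takes a point from camera to world coordinates). Camera axes: x right, y down, z forward; pixel columns grow to the right and rows downward; lengths in m; the calibration is good to about 2 mm. A picture is of the moment at which its call begins. There is no depth.
- finish_job(): hands the job in; it is judged then, once.
The state is a dict: "time": time; "joints": joint angles; "joint_vel": joint speeds; "tau": joint torques, N m; "eef_pos": TCP position; "orientation": TCP orientation; "contact_force": force on the tool from outside, world axes, zero at the start; "moment": the same for the moment, N m; "finger_gap": finger opening in m; "gripper_force": force on a finger pad.
Only numpy, scipy, OpenCV 4.12 (cv2) and the standard library are available. Lean on these libraries where they do the work, as an engineer would, in place of code of your own. Each camera call takes 0.05 s, during which the arm holds its last target. There are 200 camera calls.

## Working session

There is one attempt and no reset: what is moved stays moved. The work goes in short steps, Python scripts to look and compute and a tool call to move; the robot and the scene stay as the last step left them, time stands still between calls to the robot, and variables do not carry over. Pictures are saved under pics/ and viewed, at most 10 in all, crops included, and the job is handed in when it is done.

Besides the shell and the picture viewer there is one more tool, called after "Emit:" as name([rows], argument=value, ...), one row to a line, values as JSON. play_rows: Moves the arm, as the interface text tells. Its arguments: {"type":"object","properties":{"targets":{"type":"array"},"force":{"type":"number"}},"required":["targets"]}

```bash
mkdir -p pics; ls; cat > h.py <<'E'
import numpy as np, cv2
from cell import monitor, viewer, finish_job
def cam(n):
    c=viewer.read_camera(n); K=np.array([[c['fx'],0,c['cx']],[0,c['fy'],c['cy']],[0,0,1.]])
    return c['pixels'],K,np.array(c['dist'],float),np.array(c['cam_to_world'])
def ray(px,z,K,d,T):
    p=cv2.undistortPoints(np.array([[px]],float),K,d)[0,0]
    v=T[:3,:3]@[p[0],p[1],1]; o=T[:3,3]; return o+v*(z-o[2])/v[2]
def proj(P,K,d,T):
    R=T[:3,:3].T; return cv2.projectPoints(np.array(P,float).reshape(-1,3),cv2.Rodrigues(R)[0],-R@T[:3,3],K,d)[0][:,0]
def save(n,f,crop=None,s=1):
    p=cam(n)[0]
    if crop: p=p[crop[1]:crop[3],crop[0]:crop[2]]
    cv2.imwrite('pics/'+f,cv2.cvtColor(cv2.resize(p,None,fx=s,fy=s,interpolation=cv2.INTER_CUBIC),cv2.COLOR_RGB2BGR))
E
python3 - <<'E'
from h import *
for n in('top','scene'):
    p,K,d,T=cam(n); save(n,n+'0.png'); print(n,K.tolist(),d,T.round(3).tolist())
print(monitor.get_state())
E
```

```text
pics
top [[431.1386866444846, 0.0, 328.1472044465052], [0.0, 431.1386866444846, 198.35273397729284], [0.0, 0.0, 1.0]] [-0.09401646  0.          0.          0.          0.        ] [[0.017, -0.98, 0.196, 0.305], [-1.0, -0.016, 0.006, 0.051], [-0.003, -0.196, -0.981, 1.386], [0.0, 0.0, 0.0, 1.0]]
scene [[365.85549085419785, 0.0, 316.8585977425643], [0.0, 365.85549085419785, 200.3943733813166], [0.0, 0.0, 1.0]] [-0.00864586  0.          0.          0.          0.        ] [[0.825, 0.463, -0.323, 0.87], [0.565, -0.691, 0.452, -0.415], [-0.014, -0.555, -0.832, 0.957], [0.0, 0.0, 0.0, 1.0]]
{'time': 0.2, 'joints': array([ 1.11849803e+00,  3.07317291e-01,  1.50718918e+00,  8.42084563e-06,
        1.32838598e+00, -7.35210092e-02]), 'joint_vel': array([ 0.00122419, -0.00128796, -0.00280174,  0.00131923, -0.00113036,
       -0.00082317]), 'tau': array([ 6.82583777e-04, -4.57535255e+01, -2.51958883e+01, -3.44322825e-04,
        9.83172358e-03,  1.08300083e-05]), 'eef_pos': array([0.2124763 , 0.5338573 , 0.23871018]), 'orientation': array([-1.72848939e-04,  1.88259463e-01,  9.82119113e-01, -6.26503491e-04]), 'contact_force': array([-0.5753816 , -0.28308146,  0.52412231]), 'moment': array([-0.02932077, -0.00136658, -0.00663296]), 'gripper_force': 0.0, 'finger_gap': 0.08561221418253367}
```

View pics/top0.png

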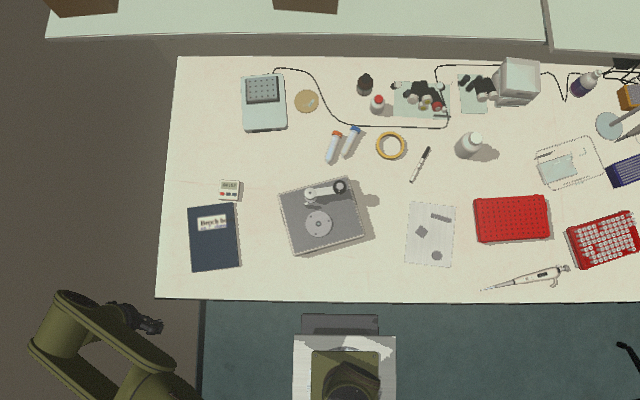

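View pics/scene0.png

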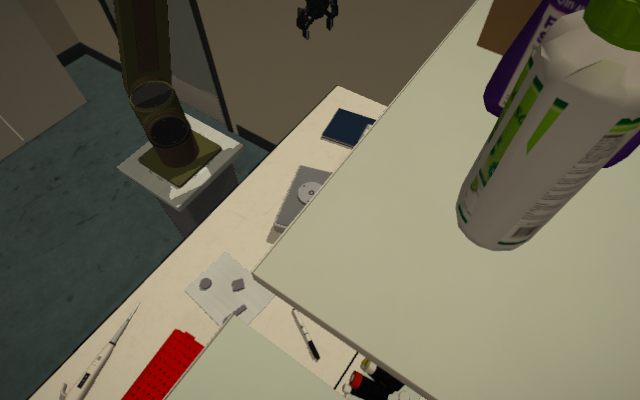

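The top view shows the disc near (437,255), the square near (421,231), the bar near (440,217), the crystal near (319,224) and the knob near (340,186). I'll zoom in and measure.

```bash
python3 - <<'E'
from h import *
p,K,d,T=cam('top')
a=cv2.resize(p[170:270,270:380],None,fx=6,fy=6,interpolation=cv2.INTER_CUBIC)[:, :660]
cv2.imwrite('pics/a.png',cv2.cvtColor(a[:600],cv2.COLOR_RGB2BGR))
b=p[200:270,400:465]; g=cv2.cvtColor(b,cv2.COLOR_RGB2GRAY)
m=(g<150).astype(np.uint8); n,l,s,c=cv2.connectedComponentsWithStats(m)
for i in range(1,n):
    if s[i,4]>20:
        px=c[i]+[400,200]; print(s[i].tolist(),px.round(1),ray(px,0.009,K,d,T).round(4))
for px in [(319,224),]: print('crystal',ray(px,.061,K,d,T))
print('knob',ray((340,186),.13,K,d,T))
for px in[(278,191),(350,176),(371,236),(295,256)]: print(px,ray(px,.055,K,d,T))
E
```

```text
[31, 13, 20, 10, 86] [440.5 217.7] [ 0.5226 -0.3066  0.009 ]
[15, 26, 13, 12, 87] [421.2 231.3] [ 0.4771 -0.2424  0.009 ]
[32, 51, 10, 9, 73] [436.3 255.2] [ 0.4012 -0.2893  0.009 ]
crystal [0.48860283 0.08589084 0.061     ]
knob [0.59450148 0.02376864 0.13      ]
(278, 191) [0.5923735  0.21800829 0.055     ]
(350, 176) [ 0.64496726 -0.00929657  0.055     ]
(371, 236) [ 0.45457706 -0.07578516  0.055     ]
(295, 256) [0.38896665 0.15773116 0.055     ]
```

View pics/a.png

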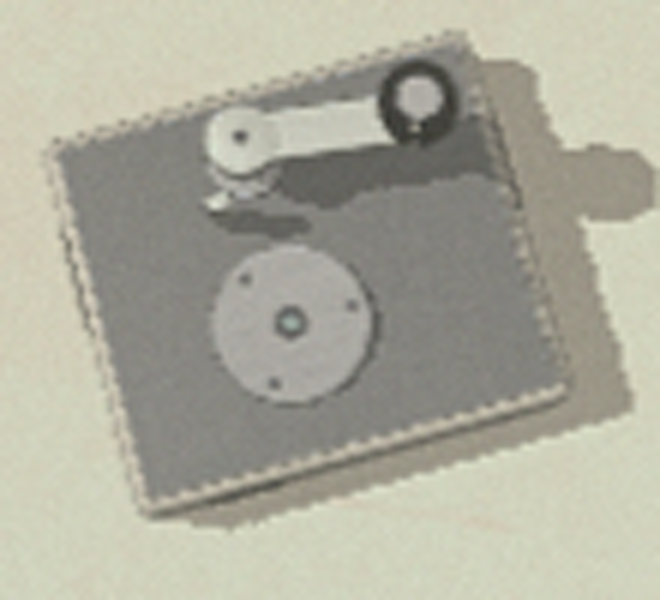

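Magnified view: crystal at crop (291,322), column cap (240,135), knob (419,100) with white line toward (417,127), box corners (55,145), (462,35), (565,390), (147,513).

```bash
python3 - <<'E'
from h import *
from scipy.optimize import least_squares
p,K,d,T=cam('top')
f=lambda x,y:np.array([270+(x+.5)/6-.5,170+(y+.5)/6-.5])
obs=np.array([f(55,145),f(462,35),f(567,388),f(147,513),f(291,322)])
L=np.array([[.130,.103,.055],[.130,-.133,.055],[-.075,-.133,.055],[-.075,.103,.055],[0,0,.061]])
kt=f(419,97)
def W(v,P):
    P=np.atleast_2d(P);c,s=np.cos(v[2]),np.sin(v[2]);return np.c_[v[0]+c*P[:,0]-s*P[:,1],v[1]+s*P[:,0]+c*P[:,1],P[:,2]]
w=np.array([1,1,1,1,3])[:,None]
r=least_squares(lambda v:((proj(W(v,L),K,d,T)-obs)*w).ravel(),[.49,.086,-.2]);v=r.x
print(v,(proj(W(v,L),K,d,T)-obs).round(2).tolist())
kn=lambda q:[.09-.09*np.cos(q),-.09*np.sin(q)]
r2=least_squares(lambda u:(proj(W(v,[*kn(u[0]),u[1]]),K,d,T)[0]-kt),[1.3,.14]);print('q,h',r2.x,r2.fun)
for h in(.14,.146):
    r3=least_squares(lambda u:(proj(W(v,[*kn(u[0]),h]),K,d,T)[0]-kt),[1.3]);print(h,r3.x,r3.fun,W(v,[*kn(r3.x[0]),h]),ray(kt,h,K,d,T))
print('crystal',W(v,[0,0,.061]),ray(obs[4],.061,K,d,T),'col',W(v,[.09,0,.1]))
# line direction
a,b=ray(f(419,97),.145,K,d,T),ray(f(417,127),.145,K,d,T);print('line dir',np.degrees(np.arctan2(*(b-a)[1::-1])))
for px in [(436.3,255.2)]: print(ray(px,.011,K,d,T), ray(px,.007,K,d,T))
s,Ks,ds,Ts=cam('scene')
print('disc in scene',proj([.401,-.289,.011],Ks,ds,Ts),proj([.477,-.242,.011],Ks,ds,Ts),'cr',proj(W(v,[0,0,.061]),Ks,ds,Ts))
g=cv2.cvtColor(s,cv2.COLOR_RGB2GRAY)[270:300,190:222]; print(g[::2,::2])
print(proj([.2125,.534,.16],K,d,T))
E
```

```text
[0.4906485  0.08833762 0.28999977] [[-2.79, -0.74], [1.12, -1.98], [2.01, 0.96], [-1.63, 0.75], [0.14, 0.08]]
q,h [1.46859942 0.136685  ] [-3.41060513e-13  0.00000000e+00]
0.14 [1.46038626] [ 0.06835972 -0.01186777] [[0.59296678 0.02552076 0.14      ]] [0.59292731 0.02572295 0.14      ]
0.146 [1.44542049] [ 0.18831969 -0.02974227] [[0.59163977 0.02529009 0.146     ]] [0.59154049 0.0258445  0.146     ]
crystal [[0.4906485  0.08833762 0.061     ]] [0.4908979  0.08878089 0.061     ] col [[0.57689045 0.1140733  0.1       ]]
line dir 176.96443719711024
[ 0.40092237 -0.28886359  0.011     ] [ 0.40120145 -0.28985241  0.007     ]
disc in scene [[205.7115373  281.56283453]] [[238.18470104 282.87541409]] cr [[311.36680641 191.78583468]]
[[183 182 182 181 181 182 183 183 174 170 175 172 173 174 170 170]
 [182 182 183 182 181 181 167 175 175 171 170 172 172 172 172 169]
 [181 182 182 182 182 170 172 172 172 174 171 169 173 171 170 171]
 [179 179 180 181 180 170 172 173 172 172 173 170 169 171 169 168]
 [180 181 180 177 171 171 162 118  93 127 169 172 171 168 170 168]
 [181 181 175 171 170 156  94  93  91  92  93 170 169 170 166 168]
 [180 167 173 171 171 123  93  93  92  91  82 154 170 168 168 167]
 [165 170 171 173 172  92  93  92  92  92  67 158 168 169 165 166]
 [170 172 171 173 156 101  91  91  92  75 108 171 170 168 167 165]
 [170 170 171 171 172 108  86  63  57 118 171 169 167 169 166 164]
 [169 171 170 171 170 151 127 124 150 167 168 169 169 166 166 165]
 [172 170 170 171 171 169 172 173 170 171 167 166 167 167 164 166]
 [171 172 170 171 170 171 170 171 172 169 170 165 165 166 167 165]
 [142 171 173 170 171 170 170 170 169 170 168 169 164 164 166 166]
 [181 147 171 173 170 171 170 170 168 167 169 169 169 165 163 166]]
[[157.16254456 313.23173932]]
```

```bash
cat >> h.py <<'E'
from scipy.spatial.transform import Rotation as Ro
def st():
    s=monitor.get_state(); q=s['orientation']; R=Ro.from_quat([*q[1:],q[0]]).as_matrix()
    yaw=np.degrees(np.arctan2(R[1,1],R[0,1])); return s,R,yaw
def shift(*ts):
    s,R,y=st(); print('t',round(s['time'],2),'pos',s['eef_pos'].round(4),'yaw',y.round(1),'j',s['joints'].round(2),'F',s['contact_force'].round(1),'M',s['moment'].round(2),'gap',round(s['finger_gap'],4),'tilt',R[:,2].round(3))
    for t in ts: print(t,(R.T@(np.array(t)-s['eef_pos'])).round(4))
E
python3 - <<'E'
from h import *
shift([.42,.25,.2],[.45,-.05,.15],[.401,-.289,.06])
p,K,d,T=cam('top')
v=[.4906,.0883,.29]
for z in(.1,.11,.12,.13,.14): print(z,proj([.5769,.1141,z],K,d,T),[270+240/6-.4,170+135/6-.4])
E
```

```text
t 0.35 pos [0.2126 0.5341 0.2391] yaw 68.3 j [ 1.12  0.31  1.51 -0.    1.33 -0.07] F [-0.1  0.6 -0.3] M [0.02 0.07 0.02] gap 0.0853 tilt [-0. -0. -1.]
[0.42, 0.25, 0.2] [-0.2977 -0.1873  0.0392]
[0.45, -0.05, 0.15] [-0.4365 -0.4549  0.0893]
[0.401, -0.289, 0.06] [-0.4794 -0.695   0.1794]
0.1 [[310.06642917 193.35766831]] [309.6, 192.1]
0.11 [[309.92205346 192.67156375]] [309.6, 192.1]
0.12 [[309.77550221 191.97507931]] [309.6, 192.1]
0.13 [[309.62672608 191.26797873]] [309.6, 192.1]
0.14 [[309.47567429 190.55001858]] [309.6, 192.1]
```

Emit:
play_rows([
  [0.06, -0.298, -0.187, 0.039, 0, 0, 0],
  [0.06, -0.298, -0.187, 0.039, 0, 0, 0],
  [0.06, -0.298, -0.187, 0.039, 0, 0, 0],
  [0.06, -0.298, -0.187, 0.039, 0, 0, 0],
  [0.06, -0.298, -0.187, 0.039, 0, 0, 0],
  [0.06, -0.298, -0.187, 0.039, 0, 0, 0],
  [0.06, -0.298, -0.187, 0.039, 0, 0, 0],
  [0.045, -0.436, -0.455, 0.089, 0, 0, 0],
  [0.045, -0.436, -0.455, 0.089, 0, 0, 0],
  [0.045, -0.436, -0.455, 0.089, 0, 0, 0],
  [0.045, -0.436, -0.455, 0.089, 0, 0, 0],
  [0.045, -0.436, -0.455, 0.089, 0, 0, 0],
  [0.045, -0.436, -0.455, 0.089, 0, 0, 0],
  [0.045, -0.479, -0.695, 0.18, 0, 0, 0],
  [0.045, -0.479, -0.695, 0.18, 0, 0, 0],
  [0.045, -0.479, -0.695, 0.18, 0, 0, 0],
  [0.045, -0.479, -0.695, 0.18, 0, 0, 0],
  [0.045, -0.479, -0.695, 0.18, 0, 0, 0],
  [0.045, -0.479, -0.695, 0.18, 0, 0, 0],
  [0.045, -0.479, -0.695, 0.18, 0, 0, 0],
], force=25)

```text
time: 2.4
eef_pos: [0.4003, -0.2915, 0.0584]
orientation: [-0.0, 0.19, 0.982, -0.0]
contact_force: [0.6, -0.1, -0.5]
finger_gap: 0.045
gripper_force: 0.0
```

```bash
python3 - <<'E'
from h import *
shift([.401,-.289,.06])
save('scene','s1.png',(150,220,290,330),5)
E
```

```text
t 2.4 pos [ 0.4003 -0.2915  0.0584] yaw 68.1 j [-0.71  0.41  1.9  -0.    0.83 -1.9 ] F [ 0.6 -0.1 -0.5] M [ 0.04 -0.07  0.03] gap 0.045 tilt [-0. -0. -1.]
[0.401, -0.289, 0.06] [ 0.0003  0.0026 -0.0016]
```

View pics/s1.png

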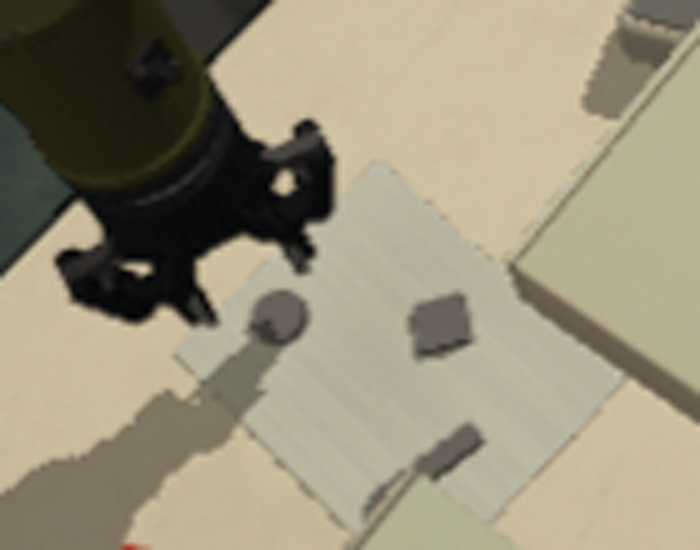

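The scene view shows both fingers (crop (205,322) and (305,270)) hovering on either side of the disc at (280,317). Square and bar are clear. Descending.

Emit:
play_rows([
  [0.045, 0, 0.003, 0.015, 0, 0, 0],
  [0.045, 0, 0.003, 0.028, 0, 0, 0],
  [0.045, 0, 0.003, 0.038, 0, 0, 0],
  [0.045, 0, 0.003, 0.042, 0, 0, 0],
  [0.045, 0, 0.003, 0.044, 0, 0, 0],
  [0.045, 0, 0.003, 0.044, 0, 0, 0],
])

```text
time: 3.05
eef_pos: [0.4021, -0.2856, 0.0155]
orientation: [0.0, 0.188, 0.982, -0.0]
contact_force: [0.4, 0.1, -0.7]
finger_gap: 0.0451
gripper_force: 0.0
```

Emit:
play_rows([
  [0.045, 0, -0.003, 0.001, 0, 0, 0],
  [0.045, 0, -0.003, 0.002, 0, 0, 0],
  [0.045, 0, -0.003, 0.002, 0, 0, 0],
  [0.045, 0, -0.003, 0.002, 0, 0, 0],
])

```text
time: 3.45
eef_pos: [0.4007, -0.2888, 0.0134]
orientation: [0.0, 0.188, 0.982, -0.0]
contact_force: [-0.4, -0.2, -0.6]
finger_gap: 0.0449
gripper_force: 0.0
```

Emit:
play_rows([
  [0.025, 0, 0, 0, 0, 0, 0],
  [0.025, 0, 0, 0, 0, 0, 0],
  [0.025, 0, 0, 0, 0, 0, 0],
  [0.025, 0, 0, 0, 0, 0, 0],
  [0.025, 0, 0, 0, 0, 0, 0],
  [0.025, 0, 0, 0, 0, 0, 0],
], force=25)

```text
time: 4.05
eef_pos: [0.4007, -0.2887, 0.0136]
orientation: [0.0, 0.188, 0.982, -0.0]
contact_force: [-2.1, -1.0, 5.4]
finger_gap: 0.027
gripper_force: 24.6
```

Emit:
play_rows([
  [0.02, 0, 0, -0.01, 0, 0, 0],
  [0.02, 0, 0, -0.03, 0, 0, 0],
  [0.02, 0, 0, -0.05, 0, 0, 0],
  [0.02, 0, 0, -0.05, 0, 0, 0],
  [0.02, 0, 0, -0.05, 0, 0, 0],
])

```text
time: 4.55
eef_pos: [0.401, -0.2888, 0.0637]
orientation: [0.001, 0.188, 0.982, -0.0]
contact_force: [-0.8, -0.5, -1.4]
finger_gap: 0.0274
gripper_force: 24.7
```

```bash
python3 - <<'E'
from h import *
shift()
save('scene','s2.png',(150,220,290,330),5)
E
```

```text
t 4.55 pos [ 0.401  -0.2888  0.0637] yaw 68.3 j [-0.71  0.41  1.9   0.    0.84 -1.9 ] F [-0.8 -0.5 -1.4] M [ 0.03 -0.    0.  ] gap 0.0274 tilt [ 0.001 -0.001 -1.   ]
```

View pics/s2.png

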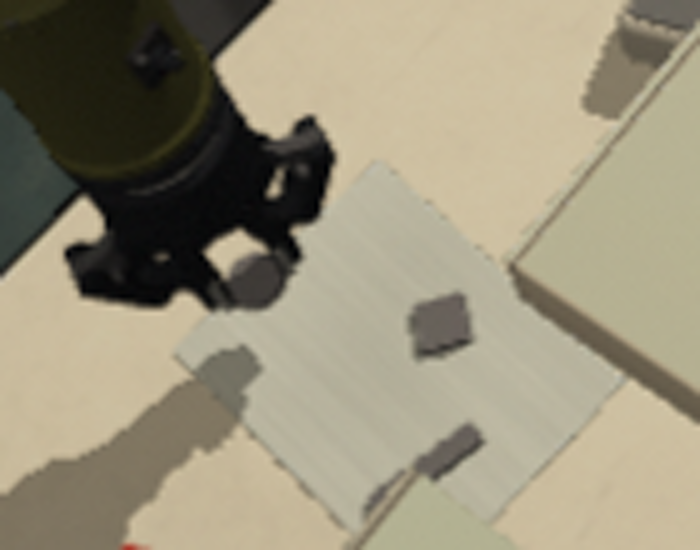

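The disc is held level between the fingertips at crop (257,280). Carrying it to the crystal.

Emit:
play_rows([
  [0.02, 0.005, 0.03, -0.04, 0, 0, 0],
  [0.02, 0.01, 0.07, -0.08, 0, 0, 0],
  [0.02, 0.017, 0.115, -0.08, 0, 0, 0],
  [0.02, 0.024, 0.16, -0.08, 0, 0, 0],
  [0.02, 0.03, 0.205, -0.08, 0, 0, 0],
  [0.02, 0.037, 0.25, -0.08, 0, 0, 0],
  [0.02, 0.043, 0.295, -0.08, 0, 0, 0],
  [0.02, 0.05, 0.335, -0.08, 0, 0, 0],
  [0.02, 0.054, 0.365, -0.08, 0, 0, 0],
  [0.02, 0.0563, 0.3835, -0.08, 0, 0, 0],
  [0.02, 0.0563, 0.3835, -0.06, 0, 0, 0],
  [0.02, 0.0563, 0.3835, -0.04, 0, 0, 0],
  [0.02, 0.0563, 0.3835, -0.03, 0, 0, 0],
  [0.02, 0.0563, 0.3835, -0.03, 0, 0, 0],
  [0.02, 0.0563, 0.3835, -0.03, 0, 0, 0],
])

```text
time: 6.1
eef_pos: [0.49, 0.0883, 0.093]
orientation: [-0.001, 0.188, 0.982, -0.0]
contact_force: [0.5, -0.3, -0.2]
finger_gap: 0.0273
gripper_force: 24.9
```

```bash
python3 - <<'E'
from h import *
shift([.4906,.0885,.0735])
E
```

```text
t 6.1 pos [0.49   0.0883 0.093 ] yaw 68.3 j [ 0.09  0.37  1.86  0.    0.92 -1.1 ] F [ 0.5 -0.3 -0.2] M [-0.01 -0.    0.01] gap 0.0273 tilt [-0.001 -0.    -1.   ]
[0.4906, 0.0885, 0.0735] [-0.0005  0.0004  0.0195]
```

Emit:
play_rows([
  [0.02, 0, 0, 0.007, 0, 0, 0],
  [0.02, 0, 0, 0.013, 0, 0, 0],
  [0.02, 0, 0, 0.017, 0, 0, 0],
  [0.02, 0, 0, 0.0185, 0, 0, 0],
  [0.02, 0, 0, 0.0185, 0, 0, 0],
  [0.02, 0, 0, 0.0185, 0, 0, 0],
])

```text
time: 6.7
eef_pos: [0.4903, 0.0885, 0.0749]
orientation: [0.0, 0.188, 0.982, 0.0]
contact_force: [-1.0, -0.9, -0.8]
finger_gap: 0.0271
gripper_force: 24.9
```

Emit:
play_rows([
  [0.02, 0, 0, 0.001, 0, 0, 0],
  [0.02, 0, 0, 0.002, 0, 0, 0],
  [0.02, 0, 0, 0.002, 0, 0, 0],
  [0.02, 0, 0, 0.002, 0, 0, 0],
])

```text
time: 7.1
eef_pos: [0.4902, 0.0885, 0.0728]
orientation: [-0.0, 0.188, 0.982, -0.0]
contact_force: [0.5, -0.3, -0.4]
finger_gap: 0.0272
gripper_force: 24.9
```

Emit:
play_rows([
  [0.02, 0, 0, 0.0008, 0, 0, 0],
  [0.02, 0, 0, 0.0015, 0, 0, 0],
  [0.02, 0, 0, 0.0015, 0, 0, 0],
  [0.02, 0, 0, 0.0015, 0, 0, 0],
])

```text
time: 7.5
eef_pos: [0.4903, 0.0885, 0.0716]
orientation: [0.0, 0.188, 0.982, 0.0]
contact_force: [-2.6, -0.5, 4.0]
finger_gap: 0.0273
gripper_force: 25.3
```

Emit:
play_rows([
  [0.05, 0, 0, 0, 0, 0, 0],
  [0.05, 0, 0, 0, 0, 0, 0],
  [0.05, 0, 0, 0, 0, 0, 0],
  [0.05, 0, 0, -0.01, 0, 0, 0],
  [0.05, 0, 0, -0.03, 0, 0, 0],
  [0.05, 0, 0, -0.06, 0, 0, 0],
  [0.055, 0, 0, -0.1, 0, 0, 0],
  [0.055, 0, 0, -0.12, 0, 0, 0],
  [0.055, -0.04, -0.007, -0.12, 0, 0, 0.2],
  [0.055, -0.08, -0.014, -0.12, 0, 0, 0.5],
  [0.055, -0.119, -0.021, -0.12, 0, 0, 0.7],
  [0.055, -0.119, -0.021, -0.12, 0, 0, 0.85],
  [0.055, -0.119, -0.021, -0.12, 0, 0, 1.012],
  [0.055, -0.119, -0.021, -0.12, 0, 0, 1.012],
  [0.055, -0.119, -0.021, -0.12, 0, 0, 1.012],
  [0.055, -0.119, -0.021, -0.12, 0, 0, 1.012],
])

```text
time: 9.1
eef_pos: [0.593, 0.0249, 0.1918]
orientation: [0.0, 0.641, 0.768, 0.0]
contact_force: [0.3, -0.5, 0.8]
finger_gap: 0.055
gripper_force: 0.0
```

```bash
python3 - <<'E'
from h import *
shift([.593,.0255,.16])
p,K,d,T=cam('top'); print(proj([.4906,.0883,.069],K,d,T))
save('top','t2.png',(270,170,380,270),6)
E
```

```text
t 9.1 pos [0.593  0.0249 0.1918] yaw 10.3 j [-0.03  0.37  1.53  0.    1.24 -0.21] F [ 0.3 -0.5  0.8] M [-0.03  0.03  0.04] gap 0.055 tilt [ 0.  0. -1.]
[0.593, 0.0255, 0.16] [0.0006 0.0001 0.0318]
[[318.17100621 222.98604082]]
```

View pics/t2.png

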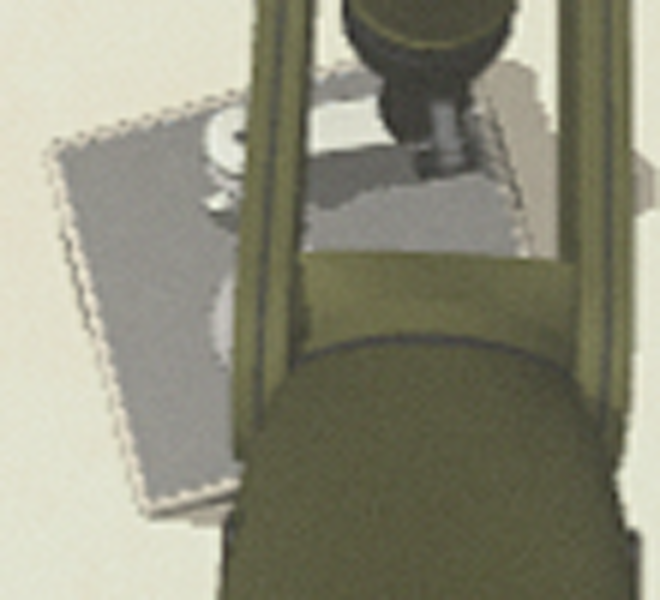

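The arm hides the disc in the top view, so I'll check it numerically in the scene camera, which sees the crystal at about (311,192).

```bash
python3 - <<'E'
from h import *
p,K,d,T=cam('scene'); print(proj([[.4906,.0883,.069],[.4906,.0883,.061]],K,d,T).round(1))
g=cv2.cvtColor(p,cv2.COLOR_RGB2GRAY)[178:206,290:332]; 
for i,r in enumerate(g): print(178+i,*[f'{x:3d}' for x in r[::1]])
E
```

```text
[[311.3 190.2]
 [311.3 191.8]]
178 197 197 196 172 147 120 107 107 108 109 109 111 111  66  16  11  14  11  15  19  18  29  31  68  99 105  66  21  12  13  14  15  15  13  12  11  12  44 157 178 131 158
179 197 195 185 163 126 109 108 108 109 109 109 110 111  81  34  13  13  12  18  29  33  32  33  33  56  59  32  15  13  13  12  12  14  13  13  11  42 154 180 144 162 180
180 196 194 169 142 123 111 107 108 109 108 108 108 109  84  38  13  12  13  13  27  34  32  32  32  33  26  15  13  12  14  13  12  13  13  11  40 148 181 150 165 181 181
181 196 167 149 121 107 108 107 108 107 107 106 108 109 109  64  16  13  14  14  23  30  32  32  33  33  22  12  13  12  13  11  15  14  14  39 141 181 162 144 168 179 179
182 195 156 130 121 111 107 108 107 106 105 107 108 108 108  78  35  14  14  15  16  23  29  33  32  25  16  13  13  12  14  14  15  14  13 135 179 168 138 163 180 180 179
183 194 176 129 108 109 108 107 106 106 105 106 109 111 113  92  46  17  14  13  14  13  17  27  28  19  14  13  14  14  12  33  41  27  46 154 172 135 164 180 179 180 179
184 169 155 129 108 107 107 107 108 1
[... 3046 characters left out ...]
 180 179 179
202 107 107 106 107 107 106 106 107 107 108  86  67  64  84 120 140 148 139 170 179 140 161 179 179 179 180 179 180 179 179 179 179 179 179 180 179 179 180 180 179 180 180
203 108 107 108 107 108 107 107 107 107 107 107  85  68  65  65  80 120 168 182 144 158 180 181 179 179 180 180 179 178 179 179 179 179 179 179 180 179 179 179 180 179 180
204 107 107 107 107 107 109 108 107 105 105 105 106  85  71  67  78 151 180 154 135 166 180 180 180 179 179 180 179 180 178 180 179 180 180 179 179 180 179 180 179 180 180
205 105 107 105 106 107 107 108 107 106 107 105 106 107 107  91 152 184 162 130 163 179 179 180 179 179 179 179 179 178 178 180 180 179 180 180 180 179 180 180 179 179 179
```

The disc (top face about cols 305–316, rows 187–194) is centred at about (311,190.5), against a predicted (311.3,190.2), so it is centred on the crystal. Now descending around the knob.

Emit:
play_rows([
  [0.055, 0.0006, 0, 0.02, 0, 0, 0],
  [0.055, 0.0006, 0, 0.035, 0, 0, 0],
  [0.055, 0.0006, 0, 0.045, 0, 0, 0],
  [0.055, 0.0006, 0, 0.052, 0, 0, 0],
  [0.055, 0.0006, 0, 0.058, 0, 0, 0],
  [0.055, 0.0006, 0, 0.061, 0, 0, 0],
  [0.055, 0.0006, 0, 0.061, 0, 0, 0],
])

```text
time: 9.95
eef_pos: [0.5929, 0.0256, 0.1301]
orientation: [-0.0, 0.641, 0.768, -0.0]
contact_force: [0.1, 0.0, 0.9]
finger_gap: 0.0548
gripper_force: 0.0
```

```bash
python3 - <<'E'
from h import *
s,R,y=st(); shift()
v=np.array([.4906,.0883]);psi=.29;c,sn=np.cos(psi),np.sin(psi);P=np.array([[c,-sn],[sn,c]])
p0=s['eef_pos']; q0=1.455; N=19
for i in range(1,N+1):
    q=q0*(1-i/N); k=v+P@[.09-.09*np.cos(q),-.09*np.sin(q)]
    d=R.T@np.array([*k-p0[:2],0]); print([0.055,round(d[0],3),round(d[1],3),0,0,0,round(np.radians(y)-(-73.4*np.pi/180+q),3)],end=', ')
E
```

```text
t 9.95 pos [0.5929 0.0256 0.1301] yaw 10.3 j [-0.03  0.43  1.61 -0.    1.1  -0.21] F [0.1 0.  0.9] M [0.04 0.04 0.02] gap 0.0548 tilt [-0. -0. -1.]
[0.055, np.float64(0.0), np.float64(-0.007), 0, 0, 0, np.float64(0.083)], [0.055, np.float64(0.001), np.float64(-0.014), 0, 0, 0, np.float64(0.159)], [0.055, np.float64(0.002), np.float64(-0.021), 0, 0, 0, np.float64(0.236)], [0.055, np.float64(0.004), np.float64(-0.028), 0, 0, 0, np.float64(0.313)], [0.055, np.float64(0.007), np.float64(-0.034), 0, 0, 0, np.float64(0.389)], [0.055, np.float64(0.009), np.float64(-0.04), 0, 0, 0, np.float64(0.466)], [0.055, np.float64(0.013), np.float64(-0.046), 0, 0, 0, np.float64(0.542)], [0.055, np.float64(0.017), np.float64(-0.052), 0, 0, 0, np.float64(0.619)], [0.055, np.float64(0.021), np.float64(-0.058), 0, 0, 0, np.float64(0.695)], [0.055, np.float64(0.025), np.float64(-0.063), 0, 0, 0, np.float64(0.772)], [0.055, np.float64(0.03), np.float64(-0.067), 0, 0, 0, np.float64(0.849)], [0.055, np.float64(0.036), np.float64(-0.072), 0, 0, 0, np.float64(0.925)], [0.055, np.float64(0.041), np.float64(-0.076), 0, 0, 0, np.float64(1.002)], [0.055, np.float64(0.047), np.float64(-0.079), 0, 0, 0, np.float64(1.078)], [0.055, np.float64(0.054), np.float64(-0.082), 0, 0, 0, np.float64(1.155)], [0.055, np.float64(0.06), np.float64(-0.085), 0, 0, 0, np.float64(1.232)], [0.055, np.float64(0.067), np.float64(-0.087), 0, 0, 0, np.float64(1.308)], [0.055, np.float64(0.073), np.float64(-0.088), 0, 0, 0, np.float64(1.385)], [0.055, np.float64(0.08), np.float64(-0.089), 0, 0, 0, np.float64(1.461)],
```

Emit:
play_rows([
  [0.044, 0, 0, 0, 0, 0, 0],
  [0.044, 0, 0, 0, 0, 0, 0],
  [0.044, 0, -0.007, 0, 0, 0, 0.083],
  [0.044, 0.001, -0.014, 0, 0, 0, 0.159],
  [0.044, 0.002, -0.021, 0, 0, 0, 0.236],
  [0.044, 0.004, -0.028, 0, 0, 0, 0.313],
  [0.044, 0.007, -0.034, 0, 0, 0, 0.389],
  [0.044, 0.009, -0.04, 0, 0, 0, 0.466],
  [0.044, 0.013, -0.046, 0, 0, 0, 0.542],
  [0.044, 0.017, -0.052, 0, 0, 0, 0.619],
  [0.044, 0.017, -0.052, 0, 0, 0, 0.619],
])

```text
time: 11.05
eef_pos: [0.5388, 0.0327, 0.131]
orientation: [0.001, 0.844, 0.536, 0.0]
contact_force: [0.7, -0.2, 0.2]
finger_gap: 0.044
gripper_force: 0.2
```

```bash
python3 - <<'E'
from h import *
s,R,y=st(); shift()
v=np.array([.4906,.0883]);psi=.29;c,sn=np.cos(psi),np.sin(psi);P=np.array([[c,-sn],[sn,c]])
p0=s['eef_pos']; q0=.84; N=11
for i in range(1,N+1):
    q=q0*(1-i/N); k=v+P@[.09-.09*np.cos(q),-.09*np.sin(q)]
    d=R.T@np.array([*k-p0[:2],0]); print([float(round(d[0],3)),float(round(d[1],3)),float(round(np.radians(y)-(-73.4*np.pi/180+q),3))],end=', ')
E
```

```text
t 11.05 pos [0.5388 0.0327 0.131 ] yaw -25.1 j [-0.02  0.36  1.73 -0.    1.05  0.42] F [ 0.7 -0.2  0.2] M [-0.13 -0.08 -0.01] gap 0.044 tilt [ 0.001 -0.001 -1.   ]
[0.0, -0.007, 0.079], [0.001, -0.014, 0.155], [0.002, -0.021, 0.231], [0.004, -0.027, 0.308], [0.006, -0.034, 0.384], [0.009, -0.04, 0.46], [0.012, -0.046, 0.537], [0.016, -0.052, 0.613], [0.02, -0.057, 0.689], [0.025, -0.063, 0.766], [0.03, -0.067, 0.842],
```

Emit:
play_rows([
  [0.044, 0, -0.007, 0, 0, 0, 0.079],
  [0.044, 0.001, -0.014, 0, 0, 0, 0.155],
  [0.044, 0.002, -0.021, 0, 0, 0, 0.231],
  [0.044, 0.004, -0.027, 0, 0, 0, 0.308],
  [0.044, 0.006, -0.034, 0, 0, 0, 0.384],
  [0.044, 0.009, -0.04, 0, 0, 0, 0.46],
  [0.044, 0.012, -0.046, 0, 0, 0, 0.537],
  [0.044, 0.016, -0.052, 0, 0, 0, 0.613],
  [0.044, 0.02, -0.057, 0, 0, 0, 0.689],
  [0.044, 0.025, -0.063, 0, 0, 0, 0.766],
  [0.044, 0.03, -0.067, 0, 0, 0, 0.842],
  [0.044, 0.03, -0.067, 0, 0, 0, 0.842],
  [0.044, 0.03, -0.067, 0, 0, 0, 0.842],
])

```text
time: 12.35
eef_pos: [0.4909, 0.0889, 0.1305]
orientation: [-0.0, 0.989, 0.146, 0.0]
contact_force: [-0.6, 0.6, -0.0]
finger_gap: 0.0439
gripper_force: 0.0
```

```bash
python3 - <<'E'
from h import *
shift([.4906,.0883,.131])
p,K,d,T=cam('top'); print(proj([.4906,.0883,.146],K,d,T))
save('top','t3.png',(270,170,380,270),6)
E
```

```text
t 12.35 pos [0.4909 0.0889 0.1305] yaw -73.2 j [0.09 0.32 1.81 0.   1.01 1.37] F [-0.6  0.6 -0. ] M [ 0.06 -0.02  0.01] gap 0.0439 tilt [ 0.  0. -1.]
[0.4906, 0.0883, 0.131] [-0.0005  0.0004 -0.0005]
[[317.4997293  219.27080511]]
```

View pics/t3.png

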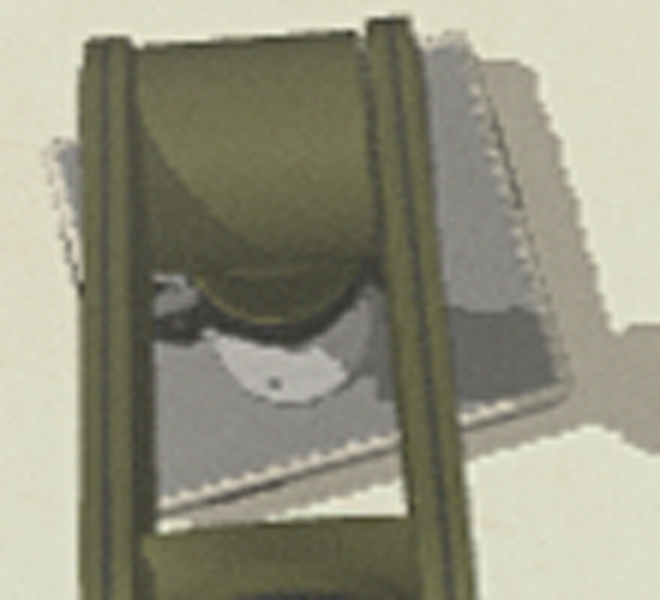

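The press arm has left its start place (the area at crop (420,100) is now empty) and the gripper is over the crystal. Pushing gently on to the stop.

Emit:
play_rows([
  [0.044, 0, -0.001, 0, 0, 0, 0],
  [0.044, 0, -0.002, 0, 0, 0, 0],
  [0.044, 0, -0.003, 0, 0, 0, 0],
  [0.044, 0, -0.003, 0, 0, 0, 0],
])

```text
time: 12.85
eef_pos: [0.4898, 0.091, 0.1303]
orientation: [0.0, 0.989, 0.145, -0.0]
contact_force: [0.4, -4.2, 1.8]
finger_gap: 0.0443
gripper_force: 2.0
```

Emit:
play_rows([
  [0.044, 0, -0.001, 0, 0, 0, 0],
  [0.044, 0, -0.002, 0, 0, 0, 0],
  [0.044, 0, -0.002, 0, 0, 0, 0],
])

```text
time: 13.15
eef_pos: [0.4897, 0.0914, 0.1303]
orientation: [0.002, 0.989, 0.145, -0.0]
contact_force: [0.9, -10.2, 0.4]
finger_gap: 0.0439
gripper_force: 5.0
```

The arm met its stop: 10 N, with almost no further travel. Recentre, open, and unwind the wrist.

Emit:
play_rows([
  [0.044, 0, 0.005, 0, 0, 0, 0],
  [0.06, 0, 0.005, 0, 0, 0, 0],
  [0.06, 0, 0.005, 0, 0, 0, 0],
  [0.06, 0, 0.005, 0, 0, 0, -0.15],
  [0.06, 0, 0.005, 0, 0, 0, -0.3],
  [0.06, 0, 0.005, 0, 0, 0, -0.45],
  [0.06, 0, 0.005, 0, 0, 0, -0.6],
  [0.06, 0, 0.005, 0, 0, 0, -0.75],
  [0.06, 0, 0.005, 0, 0, 0, -0.9],
  [0.06, 0, 0.005, 0, 0, 0, -1.05],
  [0.06, 0, 0.005, 0, 0, 0, -1.2],
  [0.06, 0, 0.005, 0, 0, 0, -1.35],
  [0.06, 0, 0.005, 0, 0, 0, -1.5],
  [0.06, 0, 0.005, 0, 0, 0, -1.65],
  [0.06, 0, 0.005, 0, 0, 0, -1.8],
  [0.06, 0, 0.005, 0, 0, 0, -1.9],
  [0.06, 0, 0.005, 0, 0, 0, -1.9],
])

```text
time: 14.85
eef_pos: [0.4907, 0.0892, 0.1303]
orientation: [-0.0, 0.458, 0.889, 0.0]
contact_force: [-0.1, 0.9, -0.4]
finger_gap: 0.0596
gripper_force: 0.0
```

```bash
python3 - <<'E'
from h import *
shift([.4906,.0885,.1300])
E
```

```text
t 14.85 pos [0.4907 0.0892 0.1303] yaw 35.5 j [ 0.09  0.32  1.81  0.    1.01 -0.53] F [-0.1  0.9 -0.4] M [-0.01  0.01  0.03] gap 0.0596 tilt [-0.     0.001 -1.   ]
[0.4906, 0.0885, 0.13] [-0.0005 -0.0005  0.0003]
```

Emit:
play_rows([
  [0.06, 0, 0, 0, 0, 0, -0.15],
  [0.06, 0, 0, 0, 0, 0, -0.3],
  [0.06, 0, 0, 0, 0, 0, -0.45],
  [0.06, 0, 0, 0, 0, 0, -0.6],
  [0.06, 0, 0, 0, 0, 0, -0.75],
  [0.06, 0, 0, 0, 0, 0, -0.9],
  [0.06, 0, 0, 0, 0, 0, -1.05],
  [0.06, 0, 0, 0, 0, 0, -1.2],
  [0.06, 0, 0, 0, 0, 0, -1.35],
  [0.06, 0, 0, 0, 0, 0, -1.5],
  [0.06, 0, 0, 0, 0, 0, -1.65],
  [0.06, 0, 0, 0, 0, 0, -1.8],
  [0.055, 0, 0, 0, 0, 0, -1.9],
  [0.045, 0, 0, 0, 0, 0, -1.9],
])

```text
time: 16.25
eef_pos: [0.4907, 0.089, 0.1303]
orientation: [0.0, -0.456, 0.89, 0.0]
contact_force: [0.2, -0.6, -0.3]
finger_gap: 0.0453
gripper_force: 0.0
```

```bash
python3 - <<'E'
from h import *
shift([.4906,.0885,.1300])
E
```

```text
t 16.25 pos [0.4907 0.089  0.1303] yaw 144.2 j [ 0.09  0.32  1.81  0.    1.01 -2.42] F [ 0.2 -0.6 -0.3] M [-0.    0.02  0.04] gap 0.0453 tilt [-0.  0. -1.]
[0.4906, 0.0885, 0.13] [ 0.0004 -0.0002  0.0003]
```

Emit:
play_rows([
  [0.03, 0, 0, 0, 0, 0, 0],
  [0.03, 0, 0, 0, 0, 0, 0],
  [0.03, 0, 0, 0, 0, 0, 0],
  [0.03, 0, 0, 0, 0, 0, 0],
  [0.03, 0, 0, 0, 0, 0, 0],
  [0.03, 0, 0, 0, 0, 0, 0],
], force=60)

```text
time: 16.85
eef_pos: [0.4914, 0.0885, 0.1308]
orientation: [0.001, -0.456, 0.89, -0.0]
contact_force: [-0.2, -2.4, 5.5]
finger_gap: 0.0356
gripper_force: 59.9
```

```bash
python3 - <<'E'
from h import *
shift([.4906,.0885,.1300])
E
```

```text
t 16.85 pos [0.4914 0.0885 0.1308] yaw 144.2 j [ 0.09  0.32  1.81 -0.    1.01 -2.42] F [-0.2 -2.4  5.5] M [-0.28 -0.01 -0.11] gap 0.0356 tilt [ 0.001 -0.    -1.   ]
[0.4906, 0.0885, 0.13] [0.0004 0.0006 0.0008]
```

Emit:
play_rows([
  [0.03, 0, 0, 0, 0, 0, 0.1],
  [0.03, 0, 0, 0, 0, 0, 0.2],
  [0.03, 0, 0, 0, 0, 0, 0.3],
  [0.03, 0, 0, 0, 0, 0, 0.4],
  [0.03, 0, 0, 0, 0, 0, 0.5],
  [0.03, 0, 0, 0, 0, 0, 0.6],
  [0.03, 0, 0, 0, 0, 0, 0.7],
  [0.03, 0, 0, 0, 0, 0, 0.8],
  [0.03, 0, 0, 0, 0, 0, 0.9],
  [0.03, 0, 0, 0, 0, 0, 1.0],
  [0.03, 0, 0, 0, 0, 0, 1.1],
  [0.03, 0, 0, 0, 0, 0, 1.2],
])

```text
time: 18.05
eef_pos: [0.4918, 0.0877, 0.1308]
orientation: [0.001, 0.127, 0.992, -0.001]
contact_force: [0.2, -4.4, 5.2]
finger_gap: 0.0358
gripper_force: 59.7
```

```bash
python3 - <<'E'
from h import *
shift([.4906,.0885,.1300])
E
```

```text
t 18.05 pos [0.4918 0.0877 0.1308] yaw 75.4 j [ 0.09  0.32  1.81 -0.    1.01 -1.22] F [ 0.2 -4.4  5.2] M [-0.78 -0.15  0.31] gap 0.0358 tilt [ 0.002 -0.002 -1.   ]
[0.4906, 0.0885, 0.13] [0.0014 0.0005 0.0008]
```

Emit:
play_rows([
  [0.03, 0, 0, 0, 0, 0, 0.07],
  [0.03, 0, 0, 0, 0, 0, 0.14],
  [0.03, 0, 0, 0, 0, 0, 0.2],
])

```text
time: 18.35
eef_pos: [0.4917, 0.0875, 0.1308]
orientation: [0.001, 0.225, 0.974, -0.001]
contact_force: [0.4, -5.0, 5.5]
finger_gap: 0.0357
gripper_force: 59.7
```

```bash
python3 -c "
from h import *
shift()"
```

```text
t 18.35 pos [0.4917 0.0875 0.1308] yaw 64.0 j [ 0.09  0.32  1.81 -0.    1.01 -1.02] F [ 0.4 -5.   5.5] M [-0.88 -0.19  0.34] gap 0.0357 tilt [ 0.002 -0.002 -1.   ]
```

Emit:
play_rows([
  [0.03, 0, 0, 0, 0, 0, 0.07],
  [0.03, 0, 0, 0, 0, 0, 0.14],
  [0.03, 0, 0, 0, 0, 0, 0.2],
])

```text
time: 18.65
eef_pos: [0.4916, 0.0874, 0.1309]
orientation: [0.001, 0.321, 0.947, -0.001]
contact_force: [1.4, -5.0, 5.5]
finger_gap: 0.0356
gripper_force: 59.7
```

```bash
python3 -c "
from h import *
shift()"
```

```text
t 18.65 pos [0.4916 0.0874 0.1309] yaw 52.5 j [ 0.09  0.32  1.81 -0.    1.01 -0.82] F [ 1.4 -5.   5.5] M [-0.94 -0.14  0.3 ] gap 0.0356 tilt [ 0.002 -0.003 -1.   ]
```

Emit:
play_rows([
  [0.03, 0, 0, 0, 0, 0, 0.07],
  [0.03, 0, 0, 0, 0, 0, 0.14],
  [0.03, 0, 0, 0, 0, 0, 0.2],
])

```text
time: 18.95
eef_pos: [0.4915, 0.0872, 0.1308]
orientation: [0.001, 0.414, 0.91, -0.001]
contact_force: [-0.2, -5.8, 5.4]
finger_gap: 0.0359
gripper_force: 59.8
```

```bash
python3 -c "
from h import *
shift()"
```

```text
t 18.95 pos [0.4915 0.0872 0.1308] yaw 41.1 j [ 0.09  0.32  1.81 -0.    1.01 -0.62] F [-0.2 -5.8  5.4] M [-0.91 -0.06  0.31] gap 0.0359 tilt [ 0.002 -0.003 -1.   ]
```

Emit:
play_rows([
  [0.03, 0, 0, 0, 0, 0, 0.07],
  [0.03, 0, 0, 0, 0, 0, 0.14],
  [0.03, 0, 0, 0, 0, 0, 0.2],
])

```text
time: 19.25
eef_pos: [0.4914, 0.0871, 0.1308]
orientation: [0.001, 0.503, 0.864, -0.001]
contact_force: [-0.2, -7.2, 6.4]
finger_gap: 0.0354
gripper_force: 59.8
```

```bash
python3 -c "
from h import *
shift()"
```

```text
t 19.25 pos [0.4914 0.0871 0.1308] yaw 29.6 j [ 0.09  0.32  1.81 -0.    1.01 -0.42] F [-0.2 -7.2  6.4] M [-0.99 -0.04  0.35] gap 0.0354 tilt [ 0.001 -0.003 -1.   ]
```

Emit:
play_rows([
  [0.03, 0, 0, 0, 0, 0, 0.07],
  [0.03, 0, 0, 0, 0, 0, 0.14],
  [0.03, 0, 0, 0, 0, 0, 0.2],
])

```text
time: 19.55
eef_pos: [0.4912, 0.0871, 0.1308]
orientation: [0.001, 0.587, 0.81, -0.001]
contact_force: [-0.9, -6.9, 6.1]
finger_gap: 0.0358
gripper_force: 59.8
```

```bash
python3 -c "
from h import *
shift()"
```

```text
t 19.55 pos [0.4912 0.0871 0.1308] yaw 18.2 j [ 0.09  0.32  1.81 -0.    1.01 -0.22] F [-0.9 -6.9  6.1] M [-1.01 -0.01  0.34] gap 0.0358 tilt [ 0.001 -0.003 -1.   ]
```

Emit:
play_rows([
  [0.03, 0, 0, 0, 0, 0, 0.07],
  [0.03, 0, 0, 0, 0, 0, 0.14],
])

```text
time: 19.75
eef_pos: [0.4911, 0.087, 0.1308]
orientation: [0.001, 0.642, 0.767, -0.001]
contact_force: [-0.7, -6.8, 6.0]
finger_gap: 0.0356
gripper_force: 59.9
```

```bash
python3 -c "
from h import *
shift()"
```

```text
t 19.75 pos [0.4911 0.087  0.1308] yaw 10.1 j [ 0.09  0.32  1.81 -0.    1.01 -0.08] F [-0.7 -6.8  6. ] M [-1.08  0.08  0.25] gap 0.0356 tilt [ 0.001 -0.003 -1.   ]
```

Emit:
play_rows([
  [0.03, 0, 0, 0, 0, 0, 0.07],
  [0.03, 0, 0, 0, 0, 0, 0.14],
])

```text
time: 19.95
eef_pos: [0.491, 0.087, 0.1308]
orientation: [0.001, 0.694, 0.72, -0.001]
contact_force: [-0.8, -5.7, 6.0]
finger_gap: 0.0355
gripper_force: 59.9
```

```bash
python3 -c "
from h import *
shift()"
```

```text
t 19.95 pos [0.491  0.087  0.1308] yaw 2.1 j [ 0.09  0.32  1.81 -0.    1.01  0.06] F [-0.8 -5.7  6. ] M [-1.1   0.08  0.29] gap 0.0355 tilt [ 0.001 -0.003 -1.   ]
```

Emit:
play_rows([
  [0.03, 0, 0, 0, 0, 0, 0.07],
  [0.03, 0, 0, 0, 0, 0, 0.14],
])

```text
time: 20.15
eef_pos: [0.4909, 0.087, 0.1308]
orientation: [0.001, 0.743, 0.67, -0.001]
contact_force: [-1.7, -7.5, 6.6]
finger_gap: 0.0357
gripper_force: 59.9
```

```bash
python3 -c "
from h import *
shift()"
```

```text
t 20.15 pos [0.4909 0.087  0.1308] yaw -5.9 j [ 0.09  0.32  1.81 -0.    1.01  0.2 ] F [-1.7 -7.5  6.6] M [-1.05  0.13  0.34] gap 0.0357 tilt [ 0.    -0.003 -1.   ]
```

Emit:
play_rows([
  [0.03, 0, 0, 0, 0, 0, 0.06],
  [0.03, 0, 0, 0, 0, 0, 0.12],
])

```text
time: 20.35
eef_pos: [0.4908, 0.087, 0.1308]
orientation: [0.001, 0.781, 0.624, -0.001]
contact_force: [-1.7, -6.8, 7.1]
finger_gap: 0.0358
gripper_force: 59.9
```

```bash
python3 -c "
from h import *
shift()"
```

```text
t 20.35 pos [0.4908 0.087  0.1308] yaw -12.8 j [ 0.09  0.32  1.81 -0.    1.01  0.32] F [-1.7 -6.8  7.1] M [-1.09  0.17  0.35] gap 0.0358 tilt [ 0.    -0.003 -1.   ]
```

Emit:
play_rows([
  [0.03, 0, 0, 0, 0, 0, 0.06],
  [0.03, 0, 0, 0, 0, 0, 0.12],
])

```text
time: 20.55
eef_pos: [0.4907, 0.0871, 0.1308]
orientation: [0.001, 0.817, 0.576, -0.001]
contact_force: [-1.1, -7.1, 7.8]
finger_gap: 0.0358
gripper_force: 59.9
```

```bash
python3 -c "
from h import *
shift()"
```

```text
t 20.55 pos [0.4907 0.0871 0.1308] yaw -19.6 j [ 0.09  0.32  1.81 -0.    1.01  0.44] F [-1.1 -7.1  7.8] M [-1.07  0.2   0.34] gap 0.0358 tilt [ 0.    -0.003 -1.   ]
```

Emit:
play_rows([
  [0.03, 0, 0, 0, 0, 0, 0.06],
  [0.03, 0, 0, 0, 0, 0, 0.12],
])

```text
time: 20.75
eef_pos: [0.4906, 0.0871, 0.1308]
orientation: [0.001, 0.85, 0.526, -0.001]
contact_force: [-0.8, -6.3, 7.1]
finger_gap: 0.0353
gripper_force: 60.0
```

```bash
python3 -c "
from h import *
shift()"
```

```text
t 20.75 pos [0.4906 0.0871 0.1308] yaw -26.5 j [ 0.09  0.32  1.81 -0.    1.01  0.56] F [-0.8 -6.3  7.1] M [-1.06  0.23  0.26] gap 0.0353 tilt [-0.    -0.003 -1.   ]
```

Emit:
play_rows([
  [0.03, 0, 0, 0, 0, 0, 0.06],
  [0.03, 0, 0, 0, 0, 0, 0.12],
])

```text
time: 20.95
eef_pos: [0.4905, 0.0871, 0.1308]
orientation: [0.001, 0.88, 0.474, -0.001]
contact_force: [-1.4, -5.5, 7.3]
finger_gap: 0.0357
gripper_force: 60.0
```

```bash
python3 -c "
from h import *
shift()"
```

```text
t 20.95 pos [0.4905 0.0871 0.1308] yaw -33.4 j [ 0.09  0.32  1.81 -0.    1.01  0.68] F [-1.4 -5.5  7.3] M [-0.99  0.29  0.33] gap 0.0357 tilt [-0.    -0.003 -1.   ]
```

Emit:
play_rows([
  [0.03, 0, 0, 0, 0, 0, 0.06],
  [0.03, 0, 0, 0, 0, 0, 0.12],
])

```text
time: 21.15
eef_pos: [0.4904, 0.0872, 0.1309]
orientation: [0.001, 0.907, 0.42, -0.001]
contact_force: [-2.6, -6.4, 8.6]
finger_gap: 0.0353
gripper_force: 60.1
```

```bash
python3 -c "
from h import *
shift()"
```

```text
t 21.15 pos [0.4904 0.0872 0.1309] yaw -40.3 j [ 0.09  0.32  1.81 -0.    1.02  0.8 ] F [-2.6 -6.4  8.6] M [-0.97  0.3   0.4 ] gap 0.0353 tilt [-0.    -0.003 -1.   ]
```

Emit:
play_rows([
  [0.03, 0, 0, 0, 0, 0, 0.06],
  [0.03, 0, 0, 0, 0, 0, 0.12],
])

```text
time: 21.35
eef_pos: [0.4903, 0.0872, 0.1309]
orientation: [0.001, 0.931, 0.365, -0.001]
contact_force: [-1.7, -5.8, 9.9]
finger_gap: 0.0355
gripper_force: 60.1
```

```bash
python3 -c "
from h import *
shift()"
```

```text
t 21.35 pos [0.4903 0.0872 0.1309] yaw -47.1 j [ 0.09  0.32  1.81 -0.    1.02  0.92] F [-1.7 -5.8  9.9] M [-0.93  0.35  0.28] gap 0.0355 tilt [-0.    -0.003 -1.   ]
```

Emit:
play_rows([
  [0.03, 0, 0, 0, 0, 0, 0.06],
  [0.03, 0, 0, 0, 0, 0, 0.12],
])

```text
time: 21.55
eef_pos: [0.4903, 0.0873, 0.1309]
orientation: [0.001, 0.951, 0.309, -0.001]
contact_force: [-2.6, -4.0, 9.3]
finger_gap: 0.036
gripper_force: 60.1
```

```bash
python3 -c "
from h import *
shift()"
```

```text
t 21.55 pos [0.4903 0.0873 0.1309] yaw -54.0 j [ 0.09  0.32  1.81 -0.    1.02  1.04] F [-2.6 -4.   9.3] M [-0.87  0.37  0.41] gap 0.036 tilt [-0.001 -0.003 -1.   ]
```

Emit:
play_rows([
  [0.03, 0, 0, 0, 0, 0, 0.08],
])

```text
time: 21.65
eef_pos: [0.4903, 0.0874, 0.131]
orientation: [0.001, 0.963, 0.27, -0.001]
contact_force: [-3.4, -4.0, 9.8]
finger_gap: 0.0357
gripper_force: 60.2
```

```bash
python3 -c "
from h import *
shift()"
```

```text
t 21.65 pos [0.4903 0.0874 0.131 ] yaw -58.6 j [ 0.09  0.32  1.81 -0.    1.02  1.12] F [-3.4 -4.   9.8] M [-0.87  0.37  0.36] gap 0.0357 tilt [-0.001 -0.003 -1.   ]
```

Emit:
play_rows([
  [0.03, 0, 0, 0, 0, 0, 0.08],
])

```text
time: 21.75
eef_pos: [0.4902, 0.0874, 0.131]
orientation: [0.001, 0.973, 0.231, -0.001]
contact_force: [-2.4, -4.2, 10.1]
finger_gap: 0.0357
gripper_force: 60.2
```

```bash
python3 -c "
from h import *
shift()"
```

```text
t 21.75 pos [0.4902 0.0874 0.131 ] yaw -63.2 j [ 0.09  0.32  1.81 -0.    1.02  1.2 ] F [-2.4 -4.2 10.1] M [-0.8   0.39  0.41] gap 0.0357 tilt [-0.001 -0.002 -1.   ]
```

Emit:
play_rows([
  [0.03, 0, 0, 0, 0, 0, 0.08],
])

```text
time: 21.85
eef_pos: [0.4902, 0.0875, 0.131]
orientation: [0.001, 0.981, 0.192, -0.001]
contact_force: [-2.8, -4.9, 10.0]
finger_gap: 0.0354
gripper_force: 60.2
```

```bash
python3 -c "
from h import *
shift()"
```

```text
t 21.85 pos [0.4902 0.0875 0.131 ] yaw -67.8 j [ 0.09  0.32  1.81 -0.    1.02  1.28] F [-2.8 -4.9 10. ] M [-0.81  0.4   0.44] gap 0.0354 tilt [-0.001 -0.002 -1.   ]
```

Emit:
play_rows([
  [0.03, 0, 0, 0, 0, 0, 0.06],
])

```text
time: 21.95
eef_pos: [0.4902, 0.0876, 0.131]
orientation: [0.001, 0.987, 0.163, -0.0]
contact_force: [-3.2, -5.6, 10.6]
finger_gap: 0.0359
gripper_force: 60.3
```

```bash
python3 -c "
from h import *
shift()"
```

```text
t 21.95 pos [0.4902 0.0876 0.131 ] yaw -71.3 j [ 0.09  0.32  1.81 -0.    1.02  1.34] F [-3.2 -5.6 10.6] M [-0.87  0.4   0.21] gap 0.0359 tilt [-0.001 -0.002 -1.   ]
```

Emit:
play_rows([
  [0.03, 0, 0, 0, 0, 0, 0.06],
])

```text
time: 22.05
eef_pos: [0.4902, 0.0876, 0.131]
orientation: [0.001, 0.991, 0.133, -0.0]
contact_force: [-1.5, -3.9, 10.8]
finger_gap: 0.0356
gripper_force: 60.3
```

```bash
python3 -c "
from h import *
shift()"
```

```text
t 22.05 pos [0.4902 0.0876 0.131 ] yaw -74.7 j [ 0.09  0.32  1.81 -0.    1.02  1.4 ] F [-1.5 -3.9 10.8] M [-0.84  0.47 -0.11] gap 0.0356 tilt [-0.001 -0.002 -1.   ]
```

Emit:
play_rows([
  [0.03, 0, 0, 0, 0, 0, 0.06],
])

```text
time: 22.15
eef_pos: [0.4902, 0.0876, 0.131]
orientation: [0.001, 0.995, 0.103, -0.0]
contact_force: [-2.3, -4.8, 9.8]
finger_gap: 0.0354
gripper_force: 60.3
```

```bash
python3 -c "
from h import *
shift()"
```

```text
t 22.15 pos [0.4902 0.0876 0.131 ] yaw -78.2 j [ 0.09  0.32  1.81 -0.    1.02  1.46] F [-2.3 -4.8  9.8] M [-0.74  0.48  0.03] gap 0.0354 tilt [-0.001 -0.002 -1.   ]
```

Torque fell from 0.44 to about 0: that is the first click. I'll advance a little, watching the torque, so one full click is certain.

Emit:
play_rows([
  [0.03, 0, 0, 0, 0, 0, 0.06],
])

```text
time: 22.25
eef_pos: [0.4902, 0.0877, 0.131]
orientation: [0.001, 0.997, 0.073, -0.0]
contact_force: [-2.2, -4.0, 9.9]
finger_gap: 0.0356
gripper_force: 60.3
```

```bash
python3 -c "
from h import *
shift()"
```

```text
t 22.25 pos [0.4902 0.0877 0.131 ] yaw -81.6 j [ 0.09  0.32  1.81 -0.    1.02  1.52] F [-2.2 -4.   9.9] M [-0.7   0.44  0.31] gap 0.0356 tilt [-0.001 -0.002 -1.   ]
```

Emit:
play_rows([
  [0.03, 0, 0, 0, 0, 0, 0.06],
])

```text
time: 22.35
eef_pos: [0.4901, 0.0877, 0.131]
orientation: [0.001, 0.999, 0.044, -0.0]
contact_force: [-2.4, -3.3, 9.0]
finger_gap: 0.0356
gripper_force: 60.2
```

```bash
python3 -c "
from h import *
shift()"
```

```text
t 22.35 pos [0.4901 0.0877 0.131 ] yaw -85.0 j [ 0.09  0.32  1.81 -0.    1.02  1.58] F [-2.4 -3.3  9. ] M [-0.68  0.52  0.47] gap 0.0356 tilt [-0.001 -0.002 -1.   ]
```

Emit:
play_rows([
  [0.03, 0, 0, 0, 0, 0, 0.06],
])

```text
time: 22.45
eef_pos: [0.4901, 0.0878, 0.131]
orientation: [0.001, 1.0, 0.014, -0.0]
contact_force: [-3.0, -4.1, 9.7]
finger_gap: 0.0354
gripper_force: 60.2
```

```bash
python3 -c "
from h import *
shift()"
```

```text
t 22.45 pos [0.4901 0.0878 0.131 ] yaw -88.4 j [ 0.09  0.32  1.81 -0.    1.02  1.64] F [-3.  -4.1  9.7] M [-0.71  0.46  0.28] gap 0.0354 tilt [-0.001 -0.002 -1.   ]
```

Emit:
play_rows([
  [0.045, 0, 0, 0, 0, 0, 0],
  [0.055, 0, 0, 0, 0, 0, 0],
  [0.055, 0, 0, 0, 0, 0, 0],
  [0.055, 0, 0, 0, 0, 0, 0],
  [0.055, 0, 0, -0.01, 0, 0, 0],
  [0.055, 0, 0, -0.03, 0, 0, 0],
  [0.055, 0, 0, -0.06, 0, 0, 0],
  [0.055, 0, 0, -0.1, 0, 0, 0],
  [0.055, 0, 0, -0.12, 0, 0, 0],
  [0.055, -0.03, -0.05, -0.12, 0, 0, 0],
  [0.055, -0.06, -0.09, -0.12, 0, 0, 0],
  [0.055, -0.09, -0.13, -0.12, 0, 0, 0],
  [0.055, -0.1, -0.18, -0.12, 0, 0, 0],
  [0.055, -0.1, -0.22, -0.12, 0, 0, 0],
  [0.055, -0.1, -0.26, -0.12, 0, 0, 0],
  [0.055, -0.1, -0.3, -0.12, 0, 0, 0],
  [0.055, -0.1, -0.3, -0.12, 0, 0, 0],
  [0.055, -0.1, -0.3, -0.12, 0, 0, 0],
])

```text
time: 24.25
eef_pos: [0.3815, 0.3862, 0.2504]
orientation: [0.0, 1.0, 0.016, -0.0]
contact_force: [-0.4, -0.3, -0.6]
finger_gap: 0.055
gripper_force: 0.0
```

```bash
python3 - <<'E'
from h import *
shift()
a=cam('top')[0][170:270,270:380]; b=cam('scene')[0][160:220,270:340]
a=cv2.resize(a,(550,500),interpolation=cv2.INTER_CUBIC); b=cv2.resize(b,(250,214),interpolation=cv2.INTER_CUBIC)
c=np.zeros((500,800,3),np.uint8); c[:,:550]=a; c[:214,550:]=b
cv2.imwrite('pics/e.png',c[:,:,::-1])
E
```

```text
t 24.25 pos [0.3815 0.3862 0.2504] yaw -88.2 j [ 0.71  0.25  1.56 -0.    1.33  2.25] F [-0.4 -0.3 -0.6] M [-0.08  0.03  0.02] gap 0.055 tilt [-0.    -0.001 -1.   ]
```

View pics/e.png

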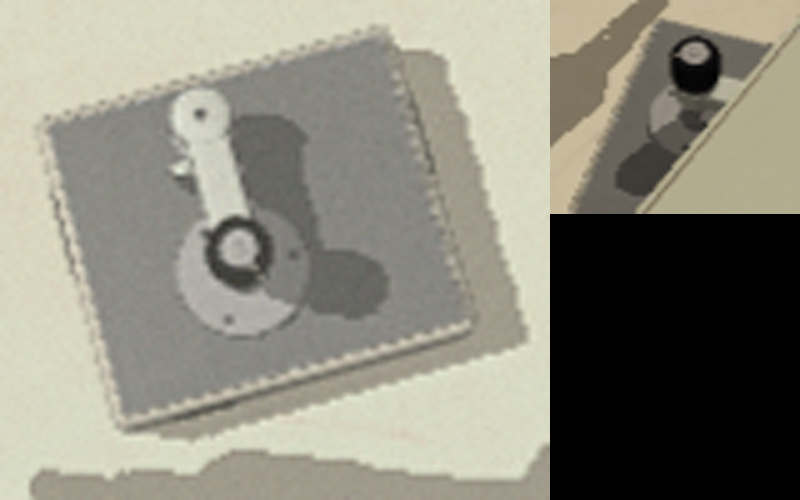

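The final picture shows the press arm at (222,165) against its stop post (180,165) and the knob at (240,250) over the plate. The knob's line points lower right (262,287), as the commanded turn predicts, so the fingers did not slip.

```bash
python3 -c "
from h import *
print(finish_job())"
```

```text
the job is handed in; nothing more can be done
None
```

The disc is clamped on the crystal with the press arm against its stop. I turned the knob until the clutch gave one full click and a second torque drop was starting, then let go and handed the job in at about 24 s; no verdict came back.

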